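# Screw the massage head onto the bare spindle

### The arm

A 7-joint arm with a two-finger parallel gripper is mounted at the origin on the work surface. World frame = base frame: x ahead of the robot, y to its left, z up, the work surface at z = 0. Lengths are in m, angles in rad, forces in N, time in s.
With the tool pointing down it reaches from about 0.4 to 0.85 m from the base axis. Payload 10.4 kg.
Tool frame: the origin (TCP) lies on the mounting face of the last link; the fingertips stand r.tips_ahead ahead of it and the grasp point (between the pads) lies 164 mm ahead of it (r.tips_ahead is the distance from the TCP to the fingertips, in m); z points along the fingers, y is the line along which they close (so a half turn about z gives the same grasp; the last joint's range is limited). The gripper opens to 87 mm and grips with 3 to 60 N. Pads are 19 mm wide; open, the fingers measure 117 mm over their backs; the gripper's body (75 mm by 190 mm) begins 51 mm behind the grasp point.
Start: joints at [1.302, 0.332, -0.065, 1.46, 0.022, 1.35, -0.088], TCP at [0.152, -0.606, 0.405] pointing down, gripper open.
Joint ranges: [-2.6, 2.6], [-0.5, 2.12], [-1.47, 1.34], [0.16, 2.42], [-1.27, 4.41], [0.06, 2.06], [-2.6, 2.6]. Speed limits (rad/s): [2.22, 2.22, 2.79, 2.79, 3.14, 3.14, 3.14].

### API

Orientations are given as a unit quaternion [x, y, z, w].
In Python, from bench import telemetry, imaging, job, r gives the robot as it stands.
- The arm moves only by the tool move_arm, never from a script. Its argument "steps" is a list of rows, each an object of numbers: "dx", "dy", "dz": the shift along the tool's x, y, z in cm; "spin": the turn about the tool's z in rad. In form: [{"dx": .., "dy": .., "dz": .., "spin": ..}, ...]. A call has 1 to 12 rows; each row shifts and turns the commanded pose from where the row before left it, along the tool's axes as they then stand; what a row does not reach is not made up. A row lasts 1/10 s, in which the tool goes at most 50 mm and 8.59 degrees, less where a joint would pass 70% of its speed; a pose out of reach is approached as far as the arm can. A call with a gripper value outside its range is refused whole. "claw" is the finger opening in cm, from 0 to 8.7, set as the call begins (left out, the last holds). The fingers move at their own pace and stop on an object; "squeeze" is the grip in N (left out, the last holds). Time passes only in rows, so rows that do not move let the fingers close. It gives the time, the measured TCP pose, the force, the opening and the grip force at its end, in the units of the state.
- telemetry.read_state(): the state, without advancing time (a new reading comes with each control period).
- imaging.camera(name): name is "scene" or "top" or "wrist"; returns a dict with "img" (400x640x3 uint8, red, green, blue), "camera_matrix" (3x3 intrinsics, pixels), "D" ([k1, k2, p1, p2, k3] as OpenCV has them; the pictures are not rectified), "R" (3x3) and "t" (3): a world point X has camera coordinates R X + t. Camera axes: x right, y down, z forward; pixel columns grow to the right and rows downward; lengths in m; the calibration is good to about 2 mm. A picture is of the moment at which its call begins. There is no depth.
- job.close_job(): hands the job in; it is judged then, once.
The state is a dict: "time": time; "joint_positions": joint angles; "joint_vel": joint speeds; "joint_torque": joint torques, N m; "ee_pos": TCP position; "eef_rot": TCP orientation; "ft_force": force on the tool from outside, world axes, zero at the start; "torque": the same for the moment, N m; "width": finger opening in m; "grip_force": force on a finger pad.
Only numpy, scipy, OpenCV 4.12 (cv2) and the standard library are available. Lean on these libraries where they do the work, as an engineer would, in place of code of your own. Each camera call takes 0.05 s, during which the arm holds its last target. There are 200 camera calls.

### The job

The white mushroom-shaped massage head lying on its side belongs on the bare threaded spindle of the massage module: stand it upright on the bench and let go, then take it again from above and set it square on the spindle. Keeping it down on the thread, turn it backward (anticlockwise seen from above) until you feel it drop into the thread start, then turn it forward (clockwise) until its skirt is down on the flange and it is snug. Let go of it, and do not knock the other things on the bench about.

Things in the scene. Friction and masses are not known exactly. Their poses are not given: they have to be found in the camera images.
- head_mid (a point): White mushroom-shaped massage head, loose, 140 g: round cap 62 mm across over a round skirt 45 mm across, 60.5 mm tall in all. This point is on its axis, half-way up, 30 mm above the skirt's open end; z axis from skirt to dome. At the start it lies on its side, dome towards the robot, axis about 13 degrees above level, this point 29 mm up. Standing it is 30 mm up.
- head_band (a point): Middle of the straight band of the head's cap, on the axis, 43 mm above the skirt's open end. The band is 62 mm across and 14 mm tall (7 mm either way along the axis); it is the place to grip, from any side. The shallow dome ends 17.5 mm above this point.
- head_skirt (a point): Centre of the open end of the head's skirt: a flat ring, 45 mm outside, 40 mm inside. Set down on it leaning by up to about 30 degrees, the head rocks upright by itself. Inside, three lugs at the mouth and a guide bore of 21.5 mm that begins 15 mm further up.
- seat (a point): Centre of the top face of the flange (52 mm across) of the bare steel spindle on a massage module, z up, 54 mm above the bench. The head's skirt comes down on it when screwed home: head_mid then stands 30 mm above seat. The spindle stopped at any angle and its gearbox holds it fast, so where the thread starts is not known.
- thread_top (a point): Top of the spindle's right-hand three-start thread, on its axis 13 mm above seat; thread 38 mm across. Set over the pin, the head rests with its lugs on the thread ridges, head_mid 35 to 41.5 mm above seat depending on its turn. Turned anticlockwise it climbs 3.0 mm per rad up to 41.5 mm, then drops 6.3 mm into the thread start; a start comes every 2.09 rad.
- pin_tip (a point): Tip of the plain guide pin on the spindle, 54 mm above seat; 20 mm across, coned over its last 6 mm to 8 mm; 0.75 mm play all round in the head's bore. From the drop, the head turns clockwise about 2.3 to 2.5 rad, sinking 3.0 mm per rad: the skirt meets the flange after some 1.8 rad, half a radian before the thread tightens. Tightened to 0.3 N m or more it is snug and stays so.
- module: The module with the bare spindle: clear plates 110 x 200 mm, fixed, deck 40 mm high; origin under its centre. Spindle axis at y = -48 mm of it. Cream and white kneading nodes, up to 112 mm above the bench, stand on its +y half, 90 mm clear of the spindle axis or more. A second module like it has its head on already.
- node: Bystander: loose cream kneading node, a 42 mm foot with two fingers, 70 mm tall, standing. Origin at the centre of its underside.
- tape: Bystander: roll of black tape lying flat, 100 mm across, 19 mm high. Origin at the centre of its underside.
- driver: Bystander: screwdriver with a black handle, 190 mm long, lying along its x axis. Origin below its middle.
- meter: Bystander: yellow multimeter lying on its back, 150 x 75 x 41 mm. Origin at the centre of its underside.
- pliers: Bystander: pliers with one yellow and one black handle, 165 mm long, lying along their x axis, 18 mm high. Origin below the pivot.
- screw_tray: Bystander: grey divided tray of screws, 110 x 160 x 30 mm. Origin at the centre of its underside.
Not all that is in view belongs to the job. Leave any pink or purple look-alike of the part that bears head_mid alone.

How it is judged:
By the outcome, as a careful person would: the job done as asked, in the order asked, and still so for the second after the job is handed in, with the robot touching nothing.
It also fails if it takes over 67 s, if anything falls off the work surface, if the arm or the gripper's body presses on something with over 40 N, if the wrist force passes 120 N, or if a joint passes its speed limit or range.

## Working session

There is one attempt and no reset: what is moved stays moved. The work goes in short steps, Python scripts to look and compute and a tool call to move; the robot and the scene stay as the last step left them, time stands still between calls to the robot, and variables do not carry over. Pictures are saved under pics/ and viewed, at most 10 in all, crops included, and the job is handed in when it is done.

Besides the shell and the picture viewer there is one more tool, called after ">>>" by a JSON object that holds its "op" and its "data". move_arm: Moves the arm, as the interface text tells. Its arguments: {"type":"object","properties":{"steps":{"type":"array","items":{"type":"object","properties":{"dx":{"type":"number"},"dy":{"type":"number"},"dz":{"type":"number"},"spin":{"type":"number"}}}},"claw":{"type":"number"},"squeeze":{"type":"number"}},"required":["steps"]}

```bash
ls; mkdir -p pics
cat > h.py <<'E'
import numpy as np, cv2
from bench import telemetry, imaging, job, r
from scipy.spatial.transform import Rotation as Ro
def cam(n):
    return imaging.camera(n)
def ray(c,uv):
    K=np.array(c["camera_matrix"],float);D=np.array(c["D"],float);R=np.array(c["R"]);t=np.array(c["t"])
    p=cv2.undistortPoints(np.array([[uv]],float),K,D)[0,0]
    return -R.T@t, R.T@np.array([p[0],p[1],1.])
def onz(c,uv,z):
    o,d=ray(c,uv); return o+d*(z-o[2])/d[2]
def proj(c,X):
    R=np.array(c["R"]);t=np.array(c["t"])
    return cv2.projectPoints(np.array([X],float),cv2.Rodrigues(R)[0],t,np.array(c["camera_matrix"],float),np.array(c["D"],float))[0][0,0]
def tri(c1,u1,c2,u2):
    o1,d1=ray(c1,u1);o2,d2=ray(c2,u2)
    A=np.stack([d1,-d2],1);s=np.linalg.lstsq(A,o2-o1,rcond=None)[0]
    a=o1+d1*s[0];b=o2+d2*s[1];return (a+b)/2,np.linalg.norm(a-b)
def save(c,n): cv2.imwrite("pics/"+n+".png",cv2.cvtColor(c["img"],cv2.COLOR_RGB2BGR))
E
python3 - <<'E'
from h import *
import pickle
s=telemetry.read_state(); print(s, r.tips_ahead); print(Ro.from_quat(s["eef_rot"]).as_matrix())
cs={}
for n in ["scene","top","wrist"]:
    c=cam(n);cs[n]=c;save(c,n+"0");R=np.array(c["R"]);print(n,-R.T@np.array(c["t"]),R[2])
pickle.dump(cs,open("c0.pkl","wb"))
E
```

```text
pics
{'time': 0.0, 'joint_positions': array([ 1.30241486,  0.33286031, -0.06472125,  1.46094923,  0.02162156,
        1.3498937 , -0.08851948]), 'joint_vel': array([ 0.00033454,  0.00078001,  0.00034561,  0.00121117, -0.00011952,
        0.00047319, -0.00034929]), 'joint_torque': array([ 2.82817609e-04, -6.23255610e+01,  2.50780920e-02, -3.89893305e+01,
       -6.13456196e-02,  3.97852168e-02,  1.19030706e-04]), 'ee_pos': array([ 0.15205288, -0.60608574,  0.40395726]), 'eef_rot': array([ 9.92456559e-01,  1.22594773e-01, -1.26318952e-04, -6.95676288e-04]), 'ft_force': array([-0.39140368, -0.13453718, -0.10440765]), 'torque': array([-0.0866982 , -0.01042052,  0.05501098]), 'grip_force': 0.0, 'width': 0.0870903407987997} 0.1822
[[ 9.69941012e-01  2.43339797e-01 -4.21304698e-04]
 [ 2.43340148e-01 -9.69940076e-01  1.34988490e-03]
 [-8.01595927e-05 -1.41182908e-03 -9.99999000e-01]]
scene [ 1.03653566 -0.65888964  0.88690436] [-0.42389949  0.58791686 -0.6889579 ]
top [ 4.09066386e-01 -1.22438252e-03  1.28861273e+00] [ 0.11934983  0.01332083 -0.9927629 ]
wrist [ 0.23086215 -0.58738561  0.38540705] [-0.28539704 -0.06941033 -0.95589264]
```

View pics/top0.png

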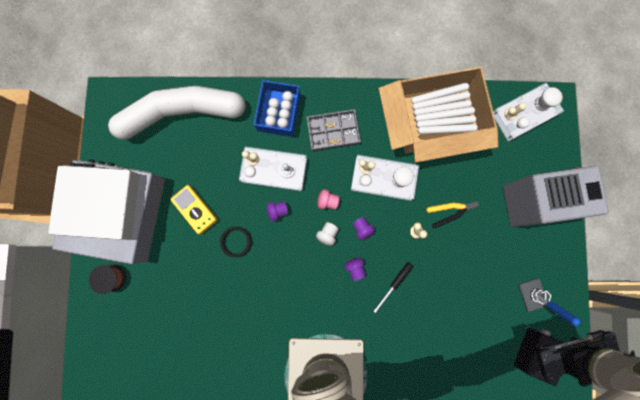

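View pics/scene0.png

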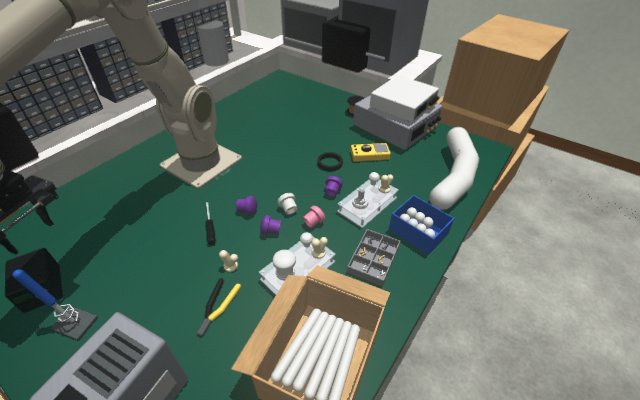

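The top view shows the head near (327,233) and the bare spindle near (288,169). The scene view has them at (288,203) and (361,200). Next I'll measure both by colour mask.

Run:
```python
from h import *
import pickle
cs=pickle.load(open("c0.pkl","rb"))
t,s=cs["top"],cs["scene"]
a=cv2.resize(t["img"][140:290,230:430],(800,600),interpolation=cv2.INTER_CUBIC)
b=cv2.resize(s["img"][160:280,230:410],(800,533),interpolation=cv2.INTER_CUBIC)
im=np.vstack([cv2.resize(a,(400,300)),cv2.resize(b,(400,266))])
cv2.imwrite("pics/crop0.png",im[:,:,::-1])
for c,box,n in((t,(313,218,343,250),"top"),(s,(275,188,303,220),"scene")):
    x0,y0,x1,y1=box;g=c["img"][y0:y1,x0:x1].astype(int)
    m=((g.min(2)>110)&(g.max(2)-g.min(2)<45)).astype(np.uint8)
    k,l,st,ce=cv2.connectedComponentsWithStats(m)
    i=1+np.argmax(st[1:,4]);pts=np.argwhere(l==i)[:,::-1]+[x0,y0]
    mu=pts.mean(0);w,v=np.linalg.eigh(np.cov(pts.T));print(n,mu,st[i],w,v[:,1])
    if n=="top":
        for d in(-1,1): print(onz(c,mu+d*8*v[:,1],.03))
    uv=mu; print(onz(c,uv,.03))
for nm,uv,z in(("spindle",(288,169),.09),("pink",(328,200),.03),("purpR",(363,228),.03),("purpL",(277,211),.03),("mid",(403,176),.1)):print(nm,onz(t,uv,z))
print(tri(t,(288,168),s,(361,197)))
```

```text
top [327.19879518 233.46686747] [  3   4  22  23 332] [22.09406769 35.6567331 ] [-0.48860604  0.87250452]
[ 0.46683291 -0.00928889  0.03      ]
[0.42231077 0.01483649 0.03      ]
[0.44453272 0.00279638 0.03      ]
scene [287.56431535 201.93775934] [  3   5  19  21 241] [15.30631293 30.78251833] [0.41501445 0.90981482]
[0.44399507 0.00532917 0.03      ]
spindle [0.63897478 0.12645016 0.09      ]
pink [0.55137277 0.00183553 0.03      ]
purpR [ 0.46356557 -0.11057824  0.03      ]
purpL [0.51355864 0.16440848 0.03      ]
mid [ 0.62036141 -0.22567015  0.1       ]
(array([0.64943572, 0.13128524, 0.07035551]), np.float64(0.008592627524621454))
```

View pics/crop0.png

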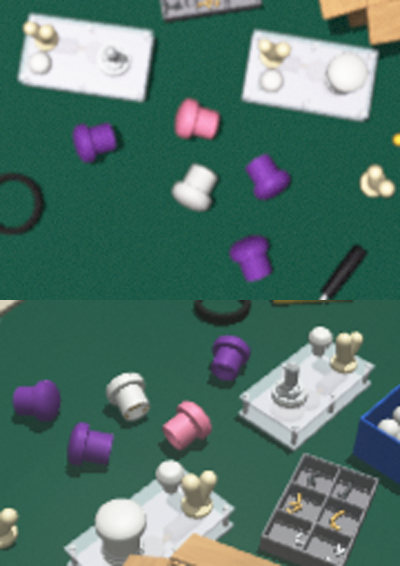

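The white head lies at about (0.445, 0.003) with its dome pointing along 151° in world yaw. I'll move there in two legs.

>>> {"op": "move_arm", "data": {"steps": [{"dx":3.05,"dy":-1.87},{"dx":3.05,"dy":-1.87},{"dx":3.05,"dy":-1.87},{"dx":3.05,"dy":-1.87},{"dx":3.05,"dy":-1.87},{"dx":3.05,"dy":-1.87},{"dx":3.05,"dy":-1.87},{"dx":3.05,"dy":-1.87},{"dx":3.05,"dy":-1.87},{"dx":3.05,"dy":-1.87},{"dx":3.05,"dy":-1.87},{"dx":3.05,"dy":-1.87}]}}

```text
$.steps[0]: bad value
```

>>> {"op": "move_arm", "data": {"steps": [{"dx":0.6,"dy":-3.0},{"dx":0.6,"dy":-3.0},{"dx":0.6,"dy":-3.0},{"dx":0.6,"dy":-3.0},{"dx":0.6,"dy":-3.0},{"dx":0.6,"dy":-3.0},{"dx":0.6,"dy":-3.0},{"dx":0.6,"dy":-3.0},{"dx":0.6,"dy":-3.0},{"dx":0.6,"dy":-3.0},{},{}]}}

```text
$.steps[0]: bad value
```

Run:
```python
from h import *
s=telemetry.read_state(); print(s["time"],s["joint_positions"].round(3),s["ee_pos"],Ro.from_quat(s["eef_rot"]).as_matrix().round(4))
c=cam("wrist");save(c,"w1")
```

```text
0.15 [ 1.302  0.333 -0.065  1.461  0.022  1.35  -0.088] [ 0.15204615 -0.60613219  0.40414455] [[ 9.699e-01  2.433e-01 -3.000e-04]
 [ 2.433e-01 -9.699e-01  1.000e-03]
 [-1.000e-04 -1.100e-03 -1.000e+00]]
```

View pics/w1.png

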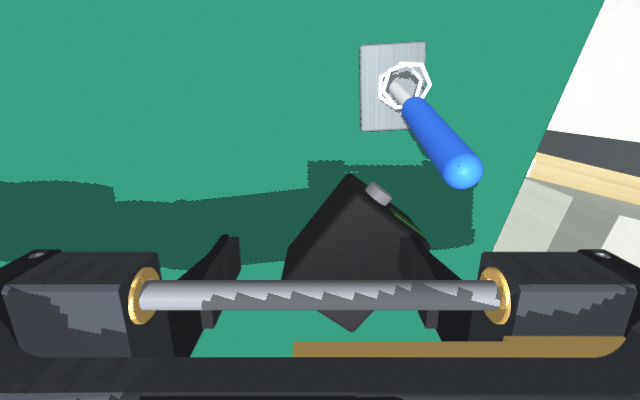

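The move was refused, probably because every row needs all four keys. The wrist picture shows the gripper along the bottom, with the fingers near (220,280) and (425,280), still at the start pose.

>>> {"op": "move_arm", "data": {"steps": [{"dx":3.05,"dy":-1.87,"dz":0,"spin":0},{"dx":3.05,"dy":-1.87,"dz":0,"spin":0},{"dx":3.05,"dy":-1.87,"dz":0,"spin":0},{"dx":3.05,"dy":-1.87,"dz":0,"spin":0},{"dx":3.05,"dy":-1.87,"dz":0,"spin":0},{"dx":3.05,"dy":-1.87,"dz":0,"spin":0},{"dx":3.05,"dy":-1.87,"dz":0,"spin":0},{"dx":3.05,"dy":-1.87,"dz":0,"spin":0},{"dx":3.05,"dy":-1.87,"dz":0,"spin":0},{"dx":3.05,"dy":-1.87,"dz":0,"spin":0},{"dx":3.05,"dy":-1.87,"dz":0,"spin":0},{"dx":3.05,"dy":-1.87,"dz":0,"spin":0}]}}

```text
time: 1.4
ee_pos: [0.4533, -0.2983, 0.4048]
eef_rot: [0.992, 0.123, 0.0, 0.0]
ft_force: [0.3, -0.9, 0.5]
width: 0.0869
grip_force: 0.0
```

>>> {"op": "move_arm", "data": {"steps": [{"dx":0.73,"dy":-3.75,"dz":0,"spin":0},{"dx":0.73,"dy":-3.75,"dz":0,"spin":0},{"dx":0.73,"dy":-3.75,"dz":0,"spin":0},{"dx":0.73,"dy":-3.75,"dz":0,"spin":0},{"dx":0.73,"dy":-3.75,"dz":0,"spin":0},{"dx":0.73,"dy":-3.75,"dz":0,"spin":0},{"dx":0.73,"dy":-3.75,"dz":0,"spin":0},{"dx":0.73,"dy":-3.75,"dz":0,"spin":0},{"dx":0,"dy":0,"dz":0,"spin":0.14},{"dx":0,"dy":0,"dz":0,"spin":0.14},{"dx":0,"dy":0,"dz":0,"spin":0.14},{"dx":0,"dy":0,"dz":0,"spin":0.14}]}}

```text
time: 2.6
ee_pos: [0.436, 0.0058, 0.4047]
eef_rot: [0.987, -0.159, -0.0, 0.0]
ft_force: [-0.2, 0.7, 1.0]
width: 0.0869
grip_force: 0.0
```

Run:
```python
from h import *
s=telemetry.read_state(); print(s["time"],s["joint_positions"].round(3),s["ee_pos"],Ro.from_quat(s["eef_rot"]).as_matrix().round(4))
c=cam("wrist");save(c,"w2")
```

```text
2.6 [ 0.587 -0.066 -0.666  1.896 -0.042  1.297 -1.957] [0.43602008 0.00582007 0.40468768] [[ 9.493e-01 -3.143e-01 -1.000e-04]
 [-3.143e-01 -9.493e-01 -2.000e-04]
 [-0.000e+00  2.000e-04 -1.000e+00]]
```

View pics/w2.png

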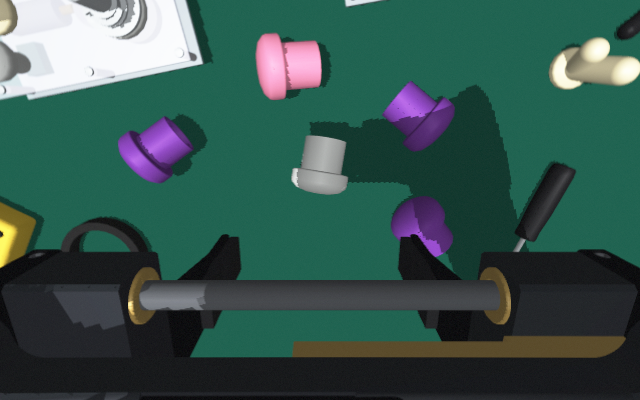

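The wrist view shows the head at about (321,165): the cap is at rows 165–194 and the skirt mouth points up near (324,138). I'll measure its edges.

Run:
```python
from h import *
c=cam("wrist");g=c["img"].astype(int)
m=((g.max(2)-g.min(2)<30)&(g.min(2)>95))
s=telemetry.read_state();T=Ro.from_quat(s["eef_rot"]).as_matrix();p=s["ee_pos"]
for v in range(134,198,4):
    u=np.where(m[v,280:365])[0]+280
    if len(u)<8: continue
    z=.032 if v>164 else .025
    a=onz(c,(u[0],v),z);b=onz(c,(u[-1],v),z);mid=(a+b)/2
    print(v,u[0],u[-1],a[:2].round(4),b[:2].round(4),"w",np.linalg.norm(a-b).round(4),"mid",mid.round(4),"tool",(T.T@(mid-p))[:2].round(4))
```

```text
138 305 333 [0.4784 0.0069] [ 0.4685 -0.0221] w 0.0306 mid [ 0.4735 -0.0076  0.025 ] tool [0.0397 0.0009]
142 305 345 [0.4743 0.0083] [ 0.4601 -0.0332] w 0.0439 mid [ 0.4672 -0.0125  0.025 ] tool [0.0353 0.0075]
146 304 344 [0.4706 0.0108] [ 0.4563 -0.0309] w 0.0441 mid [ 0.4634 -0.01    0.025 ] tool [0.0309 0.0063]
150 304 344 [0.4664 0.0123] [ 0.4521 -0.0295] w 0.0442 mid [ 0.4592 -0.0086  0.025 ] tool [0.0265 0.0063]
154 303 343 [0.4626 0.0149] [ 0.4482 -0.0271] w 0.0444 mid [ 0.4554 -0.0061  0.025 ] tool [0.0221 0.0052]
158 302 342 [0.4587 0.0174] [ 0.4443 -0.0247] w 0.0446 mid [ 0.4515 -0.0037  0.025 ] tool [0.0176 0.004 ]
162 301 342 [0.4549 0.02  ] [ 0.44   -0.0234] w 0.0458 mid [ 0.4474 -0.0017  0.025 ] tool [0.0131 0.0034]
166 301 341 [0.4518 0.0207] [ 0.4375 -0.0209] w 0.044 mid [ 4.447e-01 -1.000e-04  3.200e-02] tool [0.01   0.0028]
170 292 340 [0.4508 0.0316] [ 0.4336 -0.0185] w 0.053 mid [0.4422 0.0066 0.032 ] tool [ 0.0056 -0.0028]
174 292 340 [0.4465 0.0332] [ 0.4293 -0.0171] w 0.0532 mid [0.4379 0.008  0.032 ] tool [ 0.0011 -0.0029]
178 291 347 [0.4426 0.0358] [ 0.4225 -0.0231] w 0.0623 mid [0.4326 0.0064 0.032 ] tool [-0.0035  0.0004]
182 293 346 [0.4376 0.0353] [ 0.4185 -0.0207] w 0.0592 mid [0.428  0.0073 0.032 ] tool [-0.0081  0.0009]
186 296 346 [0.4322 0.0337] [ 0.4141 -0.0193] w 0.056 mid [0.4231 0.0072 0.032 ] tool [-0.0128  0.0025]
190 305 343 [0.4245 0.0258] [ 0.4107 -0.0147] w 0.0428 mid [0.4176 0.0055 0.032 ] tool [-0.0175  0.0058]
```

>>> {"op": "move_arm", "data": {"steps": [{"dx":0,"dy":0,"dz":0,"spin":0.09},{"dx":0,"dy":0,"dz":0,"spin":0.09},{"dx":-0.35,"dy":0.1,"dz":2,"spin":0},{"dx":0,"dy":0,"dz":3,"spin":0},{"dx":0,"dy":0,"dz":3,"spin":0},{"dx":0,"dy":0,"dz":3,"spin":0},{"dx":0,"dy":0,"dz":3,"spin":0},{"dx":0,"dy":0,"dz":3,"spin":0},{"dx":0,"dy":0,"dz":2,"spin":0},{"dx":0,"dy":0,"dz":1.2,"spin":0},{"dx":0,"dy":0,"dz":0.6,"spin":0},{"dx":0,"dy":0,"dz":0,"spin":0}]}}

```text
time: 3.9
ee_pos: [0.4327, 0.0064, 0.1967]
eef_rot: [0.97, -0.244, -0.0, -0.0]
ft_force: [1.2, 0.1, 0.2]
width: 0.0874
grip_force: 0.0
```

>>> {"op": "move_arm", "data": {"steps": [{"dx":0,"dy":0,"dz":0,"spin":0},{"dx":0,"dy":0,"dz":0,"spin":0},{"dx":0,"dy":0,"dz":0,"spin":0},{"dx":0,"dy":0,"dz":0,"spin":0},{"dx":0,"dy":0,"dz":0,"spin":0},{"dx":0,"dy":0,"dz":0,"spin":0},{"dx":0,"dy":0,"dz":0,"spin":0}], "claw": 5.5, "squeeze": 4}}

```text
time: 4.6
ee_pos: [0.4327, 0.0065, 0.197]
eef_rot: [0.97, -0.245, 0.0, 0.0]
ft_force: [-1.1, 0.9, 3.3]
width: 0.061
grip_force: 4.0
```

>>> {"op": "move_arm", "data": {"steps": [{"dx":0,"dy":0,"dz":-0.5,"spin":0},{"dx":0,"dy":0,"dz":-1,"spin":0},{"dx":0,"dy":0,"dz":-1,"spin":0},{"dx":0,"dy":0,"dz":-1,"spin":0},{"dx":0,"dy":0,"dz":-0.5,"spin":0},{"dx":0,"dy":0,"dz":0,"spin":0},{"dx":0,"dy":0,"dz":0,"spin":0},{"dx":0,"dy":0,"dz":0,"spin":0},{"dx":0,"dy":0,"dz":0,"spin":0}]}}

```text
time: 5.5
ee_pos: [0.4324, 0.0065, 0.2364]
eef_rot: [0.97, -0.245, -0.0, 0.0]
ft_force: [0.1, -0.6, -1.3]
width: 0.0609
grip_force: 4.0
```

Run:
```python
from h import *
c=cam("wrist");s=cam("scene");print(telemetry.read_state()["ee_pos"],telemetry.read_state()["width"])
a=cv2.resize(c["img"],(480,300));b=cv2.resize(s["img"][150:250,220:380],(480,300),interpolation=cv2.INTER_CUBIC)
cv2.imwrite("pics/l1.png",np.vstack([a,b])[:,:,::-1])
```

```text
[0.43250526 0.0064746  0.23647445] 0.061041992299070306
```

View pics/l1.png

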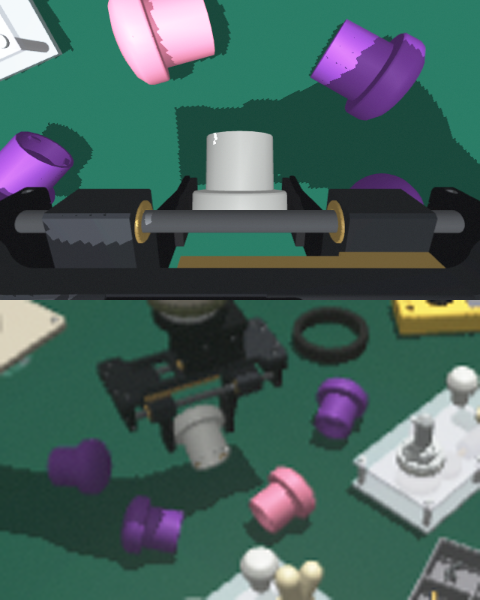

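The head is lifted by the cap but has barely swung; its skirt still points ahead. I'll use a lighter grip with small up-jerks.

>>> {"op": "move_arm", "data": {"steps": [{"dx":0,"dy":0,"dz":0,"spin":0},{"dx":0,"dy":0,"dz":0,"spin":0},{"dx":0,"dy":0,"dz":0,"spin":0},{"dx":0,"dy":0,"dz":0,"spin":0},{"dx":0,"dy":0,"dz":0,"spin":0}], "squeeze": 3}}

```text
time: 6.1
ee_pos: [0.4326, 0.0065, 0.2367]
eef_rot: [0.97, -0.245, 0.0, 0.0]
ft_force: [-0.7, 0.2, -1.4]
width: 0.0608
grip_force: 3.0
```

```bash
cat > sk.py <<'E'
from h import *
# tilt estimate: far (mouth) row and cap/skirt junction row along the centre column of the gripped head
c=cam("wrist");g=c["img"].astype(int);s=telemetry.read_state();T=Ro.from_quat(s["eef_rot"]).as_matrix();p=s["ee_pos"]
m=((g.max(2)-g.min(2)<30)&(g.min(2)>110));col=np.where(m[:,310:330].mean(1)>.7)[0];col=col[col<285]
print("rows",col.min(),col.max(),"w",[int(m[v,200:440].sum()) for v in range(col.min(),col.max(),8)])
P=p+T@np.array([0,0,.164])
# predicted row of top outer silhouette edges (side points of mouth rim at axis height) versus tilt
for th in(0,13,30,45,60,75,90):
    a=np.radians(th);ax=T@np.array([np.cos(a),0,np.sin(a)])  # band->skirt
    M=P+.043*ax;n=T@np.array([-np.sin(a),0,np.cos(a)])
    print(th,[proj(c,M+k*.0225*n).round(0) for k in(-1,0,1)],proj(c,M+.0225*T[:,1]).round(0))
print(s["width"],s["grip_force"],s["ft_force"].round(2))
E
python3 sk.py
```

```text
rows 173 279 w [16, 84, 86, 87, 88, 88, 88, 88, 88, 90, 107, 125, 126, 126]
0 [array([318., 201.]), array([318., 186.]), array([318., 175.])] [367. 186.]
13 [array([318., 184.]), array([318., 183.]), array([318., 182.])] [364. 183.]
30 [array([318., 173.]), array([318., 186.]), array([318., 196.])] [361. 186.]
45 [array([318., 172.]), array([318., 194.]), array([318., 211.])] [358. 194.]
60 [array([318., 177.]), array([318., 205.]), array([318., 228.])] [356. 205.]
75 [array([318., 187.]), array([318., 219.]), array([318., 247.])] [355. 219.]
90 [array([318., 200.]), array([318., 235.]), array([318., 267.])] [354. 235.]
0.061162432572713026 2.999867750519769 [ 0.38 -0.66 -1.91]
```

>>> {"op": "move_arm", "data": {"steps": [{"dx":0,"dy":0,"dz":-2,"spin":0},{"dx":0,"dy":0,"dz":-2,"spin":0},{"dx":0,"dy":0,"dz":2.5,"spin":0},{"dx":0,"dy":0,"dz":-2.5,"spin":0},{"dx":0,"dy":0,"dz":2.5,"spin":0},{"dx":0,"dy":0,"dz":-2.5,"spin":0},{"dx":0,"dy":0,"dz":2.5,"spin":0},{"dx":0,"dy":0,"dz":-2.5,"spin":0},{"dx":0,"dy":0,"dz":0,"spin":0},{"dx":0,"dy":0,"dz":0,"spin":0},{"dx":0,"dy":0,"dz":0,"spin":0}]}}

```text
time: 7.25
ee_pos: [0.4324, 0.0064, 0.2763]
eef_rot: [0.97, -0.245, -0.0, 0.0]
ft_force: [0.0, 0.8, -1.9]
width: 0.0612
grip_force: 3.0
```

```bash
python3 sk.py | grep -v "^[1-9]"
```

```text
rows 198 279 w [18, 53, 76, 91, 101, 110, 116, 118, 118, 116, 113]
0 [array([318., 201.]), array([318., 186.]), array([318., 175.])] [367. 186.]
0.060951860454816875 2.9945401755685452 [-0.38  0.15 -1.41]
```

Run:
```python
from h import *
c=cam("wrist");s=cam("scene")
a=cv2.resize(c["img"],(480,300));b=cv2.resize(s["img"][130:230,220:380],(480,300),interpolation=cv2.INTER_CUBIC)
cv2.imwrite("pics/l2.png",np.vstack([a,b])[:,:,::-1])
```

```text
(no output)
```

View pics/l2.png

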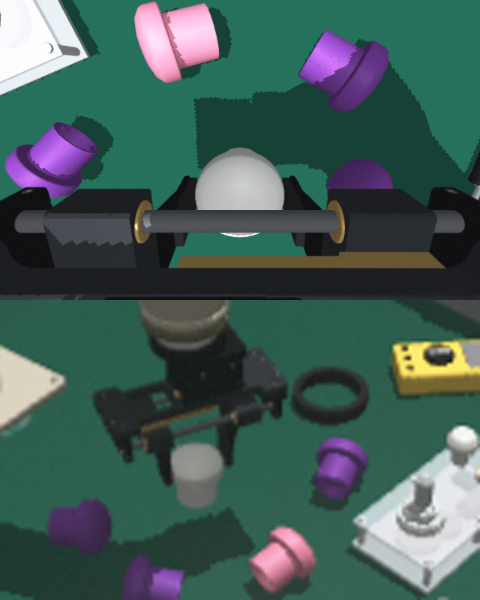

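The jerks worked: the head now hangs upright, with its dome in the wrist view at (240,190) and its skirt down in the scene view. I'll set it down and release it.

>>> {"op": "move_arm", "data": {"steps": [{"dx":0,"dy":0,"dz":2,"spin":0},{"dx":0,"dy":0,"dz":2,"spin":0},{"dx":0,"dy":0,"dz":1.5,"spin":0},{"dx":0,"dy":0,"dz":0.8,"spin":0},{"dx":0,"dy":0,"dz":0.3,"spin":0},{"dx":0,"dy":0,"dz":0.2,"spin":0},{"dx":0,"dy":0,"dz":0.1,"spin":0},{"dx":0,"dy":0,"dz":0,"spin":0},{"dx":0,"dy":0,"dz":0,"spin":0}]}}

```text
time: 8.3
ee_pos: [0.4328, 0.0065, 0.208]
eef_rot: [0.97, -0.245, 0.0, -0.0]
ft_force: [-0.4, -1.9, 2.0]
width: 0.0614
grip_force: 3.0
```

>>> {"op": "move_arm", "data": {"steps": [{"dx":0,"dy":0,"dz":0,"spin":0},{"dx":0,"dy":0,"dz":0,"spin":0},{"dx":0,"dy":0,"dz":0,"spin":0},{"dx":0,"dy":0,"dz":0,"spin":0},{"dx":0,"dy":0,"dz":-1.5,"spin":0},{"dx":0,"dy":0,"dz":-3,"spin":0},{"dx":0,"dy":0,"dz":-3,"spin":0},{"dx":0,"dy":0,"dz":-3,"spin":0},{"dx":0,"dy":0,"dz":-3,"spin":0},{"dx":0,"dy":0,"dz":-1,"spin":0},{"dx":0,"dy":0,"dz":0,"spin":0},{"dx":0,"dy":0,"dz":0,"spin":0}], "claw": 8.7}}

```text
time: 9.5
ee_pos: [0.4323, 0.0064, 0.3517]
eef_rot: [0.97, -0.245, -0.001, 0.0]
ft_force: [0.1, -0.3, -0.0]
width: 0.0875
grip_force: 0.0
```

Run:
```python
from h import *
c=cam("wrist");s=cam("scene");t=cam("top")
a=cv2.resize(c["img"],(480,300));b=cv2.resize(s["img"][130:230,220:380],(480,300),interpolation=cv2.INTER_CUBIC)
cv2.imwrite("pics/l3.png",np.vstack([a,b])[:,:,::-1])
g=c["img"].astype(int);m=((g.max(2)-g.min(2)<30)&(g.min(2)>95)).astype(np.uint8)
m[:, :240]=0;m[:,400:]=0;m[275:]=0
k,l,st,ce=cv2.connectedComponentsWithStats(m);i=1+np.argmax(st[1:,4]);print(st[i],ce[i])
S=telemetry.read_state();print(S["time"],S["ee_pos"],S["joint_positions"].round(2))
x,y,w,h,_=st[i]
for v in range(y,y+h,5):
    u=np.where(l[v]==i)[0];A=onz(c,(u[0],v),.05);B=onz(c,(u[-1],v),.05);print(v,u[0],u[-1],np.linalg.norm(A-B).round(4),((A+B)/2).round(4))
```

```text
[ 285  158   68   68 3603] [318.63419373 191.92145434]
9.65 [0.43224293 0.00639436 0.35147149] [ 0.61 -0.02 -0.71  1.98 -0.02  1.18 -2.16]
158 317 319 0.0017 [ 0.46   -0.0082  0.05  ]
163 301 336 0.0307 [ 0.4559 -0.0065  0.05  ]
168 295 342 0.0414 [ 0.4519 -0.0044  0.05  ]
173 291 346 0.0487 [ 0.448  -0.0023  0.05  ]
178 289 349 0.0534 [ 0.4438 -0.0005  0.05  ]
183 287 351 0.0572 [0.4397 0.0017 0.05  ]
188 285 352 0.0602 [0.4359 0.0043 0.05  ]
193 285 352 0.0604 [0.4318 0.0065 0.05  ]
198 286 352 0.0598 [0.4274 0.0084 0.05  ]
203 287 350 0.0574 [0.4234 0.011  0.05  ]
208 289 349 0.0549 [0.419  0.0129 0.05  ]
213 292 345 0.0487 [0.4149 0.0156 0.05  ]
218 298 340 0.0388 [0.4104 0.0175 0.05  ]
223 307 331 0.0223 [0.406  0.0199 0.05  ]
```

View pics/l3.png

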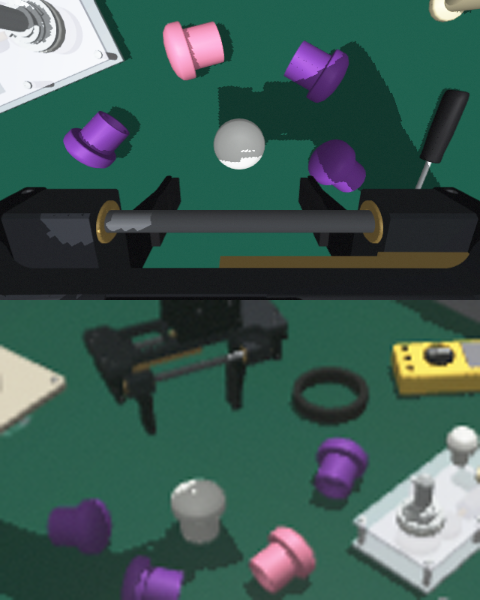

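The head stands at (0.432, 0.0065). Next I'll spin the tool to centre the last joint's range and look at the spindle with the wrist camera.

>>> {"op": "move_arm", "data": {"steps": [{"dx":0,"dy":0,"dz":0,"spin":-0.143},{"dx":0,"dy":0,"dz":0,"spin":-0.143},{"dx":0,"dy":0,"dz":0,"spin":-0.143},{"dx":0,"dy":0,"dz":0,"spin":-0.143},{"dx":0,"dy":0,"dz":0,"spin":-0.143},{"dx":0,"dy":0,"dz":0,"spin":-0.143},{"dx":0,"dy":0,"dz":0,"spin":-0.143},{"dx":0,"dy":0,"dz":0,"spin":-0.143},{"dx":0,"dy":0,"dz":0,"spin":-0.143},{"dx":0,"dy":0,"dz":0,"spin":-0.143},{"dx":0,"dy":0,"dz":0,"spin":-0.143},{"dx":0,"dy":0,"dz":0,"spin":-0.143}]}}

```text
time: 10.85
ee_pos: [0.4324, 0.0064, 0.3518]
eef_rot: [0.817, 0.576, -0.001, -0.001]
ft_force: [0.2, 0.5, -0.5]
width: 0.0864
grip_force: 0.0
```

>>> {"op": "move_arm", "data": {"steps": [{"dx":0,"dy":0,"dz":0,"spin":-0.143},{"dx":0,"dy":0,"dz":0,"spin":-0.143},{"dx":1.2,"dy":4,"dz":0,"spin":0},{"dx":1.2,"dy":4,"dz":0,"spin":0},{"dx":1.2,"dy":4,"dz":0,"spin":0},{"dx":1.2,"dy":4,"dz":0,"spin":0},{"dx":1.2,"dy":4,"dz":0,"spin":0},{"dx":0,"dy":0,"dz":0,"spin":0},{"dx":0,"dy":0,"dz":0,"spin":0}]}}

```text
time: 11.75
ee_pos: [0.6361, 0.0543, 0.3506]
eef_rot: [0.729, 0.685, -0.001, -0.002]
ft_force: [-0.3, 0.3, 0.1]
width: 0.0872
grip_force: 0.0
```

Run:
```python
from h import *
import pickle
c=cam("wrist");save(c,"sp1");pickle.dump(c,open("sp1.pkl","wb"))
S=telemetry.read_state();print(S["time"],S["ee_pos"],S["joint_positions"].round(2),Ro.from_quat(S["eef_rot"]).as_matrix().round(3))
```

```text
11.8 [0.63553706 0.05400012 0.35152074] [ 0.34  0.48 -0.68  1.46  0.3   1.31 -0.42] [[ 0.062  0.998 -0.002]
 [ 0.998 -0.062  0.   ]
 [ 0.    -0.002 -1.   ]]
```

View pics/sp1.png

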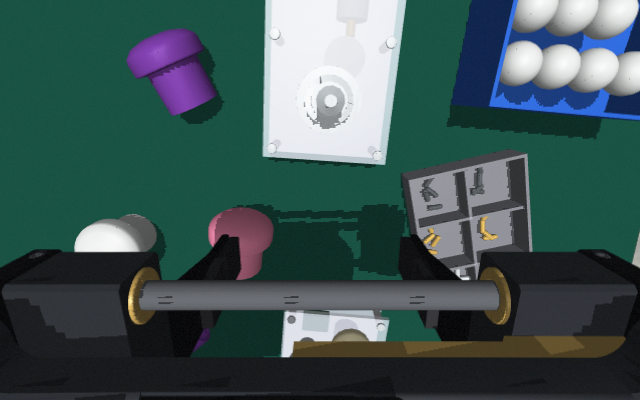

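The wrist view shows the spindle with its pin tip at about (331,101) and its flange ring around (327,97). I'll refine these numerically.

Run:
```python
from h import *
import pickle
c=pickle.load(open("sp1.pkl","rb"));g=cv2.cvtColor(c["img"],cv2.COLOR_RGB2GRAY)
print(onz(c,(331,101),.108),onz(c,(327,97),.054))
for v in range(62,136,3): print(v,' '.join('%3d'%x for x in g[v,292:366:3]))
t=pickle.load(open("c0.pkl","rb"))
x=onz(c,(331,101),.108);print(proj(t["top"],x),proj(t["scene"],x))
```

```text
[0.64831496 0.13214737 0.108     ] [0.64687247 0.13502607 0.054     ]
62 242 243 243 243 242 242 242 243 242 242 242 234 235 234 234 234 234 234 233 234 232 233 232 231 234
65 241 241 242 242 242 242 243 242 242 242 242 236 242 237 235 232 233 233 234 232 232 232 232 232 240
68 241 241 241 241 241 241 242 242 232 250 249 250 249 248 249 249 248 235 233 232 233 232 232 233 240
71 241 241 241 241 241 241 244 249 250 250 248 250 249 248 249 248 249 249 243 233 232 232 232 238 240
74 241 242 242 241 241 245 248 249 249 250 247 245 237 241 245 247 248 249 249 245 233 232 237 239 240
77 241 241 241 241 232 249 248 248 249 218 236 233 230 230 228 226 230 249 248 247 243 239 239 239 239
80 240 240 241 242 248 249 248 247 243 221 233 234 234 230 227 225 225 224 247 246 245 243 240 239 239
83 241 240 241 246 247 248 247 248 243 224 246 247 247 247 247 240 226 224 223 246 244 245 240 239 238
86 240 240 237 247 247 247 249 248 247 247 247 219 196 195 200 245 246 223 225 229 244 245 242 238 239
89 241 240 243 246 247 249 250 250 246 245 194 195 193 193 190 189 212 244 222 223 244 243 242 238 238

[... 912 characters left out ...]
 240 236 237 237 237
119 237 237 238 237 242 243 148 224 141 137 137 139 138 141 136 138 228 227 144 239 238 237 237 237 237
122 237 238 238 237 238 242 243 147 140 220 137 138 136 139 140 140 189 145 238 239 237 237 237 237 235
125 237 238 237 238 237 238 243 244 240 221 138 139 128 140 141 195 237 238 238 237 237 237 237 236 235
128 238 238 237 238 237 238 227 243 241 239 145 144 143 241 241 239 236 237 236 237 236 236 235 236 235
131 237 237 237 237 237 237 237 236 237 238 239 238 237 242 240 238 236 237 237 236 236 236 236 235 235
134 237 237 237 237 236 236 237 236 237 237 237 236 237 236 237 237 236 235 235 235 236 236 235 236 234
[285.61790891 164.83100367] [360.57688601 188.43088075]
```

>>> {"op": "move_arm", "data": {"steps": [{"dx":-2.28,"dy":-3.45,"dz":0,"spin":0},{"dx":-2.28,"dy":-3.45,"dz":0,"spin":0},{"dx":-2.28,"dy":-3.45,"dz":0,"spin":0},{"dx":-2.28,"dy":-3.45,"dz":0,"spin":0},{"dx":-2.28,"dy":-3.45,"dz":0,"spin":0},{"dx":-2.28,"dy":-3.45,"dz":0,"spin":0},{"dx":0,"dy":0,"dz":0,"spin":0},{"dx":0,"dy":0,"dz":0,"spin":0},{"dx":0,"dy":0,"dz":0,"spin":0}]}}

```text
time: 12.7
ee_pos: [0.4208, -0.0693, 0.353]
eef_rot: [0.729, 0.685, 0.0, 0.001]
ft_force: [-0.6, 0.4, -0.2]
width: 0.0874
grip_force: 0.0
```

Run:
```python
from h import *
import pickle
c=cam("wrist");pickle.dump(c,open("hd.pkl","wb"));save(c,"hd")
g=c["img"].astype(int);m=((g.max(2)-g.min(2)<40)&(g.min(2)>95)).astype(np.uint8)
S=telemetry.read_state();T=Ro.from_quat(S["eef_rot"]).as_matrix();p=S["ee_pos"]
q=proj(c,[.432,.0065,.05]);print("exp",q)
m[240:]=0
k,l,st,ce=cv2.connectedComponentsWithStats(m);i=l[int(q[1]),int(q[0])];print(i,st[i],ce[i])
cn=cv2.findContours((l==i).astype(np.uint8),0,1)[0][0]
e=cv2.fitEllipse(cn);print(e)
X=onz(c,e[0],.047);print("head",X,"rel tool",(T.T@(X-p)).round(4))
P=np.array([onz(c,tuple(map(float,q)),.047)[:2] for q in cn[:,0]]);(cc,rr)=cv2.minEnclosingCircle(P.astype(np.float32));print(cc,rr)
c1=pickle.load(open("sp1.pkl","rb"))
a=onz(c1,(330.7,100.3),.108);b=onz(c1,(327.3,98),.054);print(a,b)
print(p,T.round(3)[:2,:2],S["time"],S["joint_positions"].round(2))
```

```text
exp [326.16653714 102.50935893]
3 [ 289   63   74   77 4521] [325.21742977 100.93541252]
((325.2239990234375, 100.93655395507812), (73.50086212158203, 76.46815490722656), 3.5366804599761963)
head [0.4313404  0.00777883 0.047     ] rel tool [0.0775 0.0054 0.3058]
(0.4312968850135803, 0.006626710761338472) 0.03147551417350769
[0.64814133 0.13259939 0.108     ] [0.64707269 0.1342357  0.054     ]
[ 0.42101414 -0.06916445  0.3528585 ] [[ 0.062  0.998]
 [ 0.998 -0.062]] 12.75 [ 0.75 -0.04 -0.67  1.99 -0.03  1.18  0.03]
```

>>> {"op": "move_arm", "data": {"steps": [{"dx":2.6,"dy":0.2,"dz":0,"spin":0},{"dx":2.6,"dy":0.2,"dz":0,"spin":0},{"dx":2.45,"dy":0.18,"dz":0,"spin":0},{"dx":0,"dy":0,"dz":3,"spin":0},{"dx":0,"dy":0,"dz":3,"spin":0},{"dx":0,"dy":0,"dz":3,"spin":0},{"dx":0,"dy":0,"dz":3,"spin":0},{"dx":0,"dy":0,"dz":1.6,"spin":0},{"dx":0,"dy":0,"dz":1,"spin":0},{"dx":0,"dy":0,"dz":0,"spin":0},{"dx":0,"dy":0,"dz":0,"spin":0}]}}

```text
time: 13.85
ee_pos: [0.4319, 0.0066, 0.2073]
eef_rot: [0.729, 0.685, 0.0, 0.0]
ft_force: [0.2, 0.1, 0.9]
width: 0.0869
grip_force: 0.0
```

>>> {"op": "move_arm", "data": {"steps": [{"dx":0,"dy":0,"dz":0,"spin":0},{"dx":0,"dy":0,"dz":0,"spin":0},{"dx":0,"dy":0,"dz":0,"spin":0},{"dx":0,"dy":0,"dz":0,"spin":0},{"dx":0,"dy":0,"dz":0,"spin":0},{"dx":0,"dy":0,"dz":0,"spin":0},{"dx":0,"dy":0,"dz":0,"spin":0}], "claw": 5.5, "squeeze": 25}}

```text
time: 14.55
ee_pos: [0.4315, 0.0062, 0.207]
eef_rot: [0.729, 0.684, -0.0, 0.0]
ft_force: [-1.3, -0.9, 6.4]
width: 0.0614
grip_force: 25.0
```

>>> {"op": "move_arm", "data": {"steps": [{"dx":0,"dy":0,"dz":-1.5,"spin":0},{"dx":0,"dy":0,"dz":-3,"spin":0},{"dx":0,"dy":0,"dz":-3,"spin":0},{"dx":0,"dy":0,"dz":-3,"spin":0},{"dx":0,"dy":0,"dz":-3,"spin":0},{"dx":1.99,"dy":2.97,"dz":0,"spin":0},{"dx":1.99,"dy":2.97,"dz":0,"spin":0},{"dx":1.99,"dy":2.97,"dz":0,"spin":0},{"dx":1.99,"dy":2.97,"dz":0,"spin":0},{"dx":1.99,"dy":2.97,"dz":0,"spin":0},{"dx":1.99,"dy":2.97,"dz":0,"spin":0},{"dx":1.99,"dy":2.97,"dz":0,"spin":0}]}}

```text
time: 15.75
ee_pos: [0.6488, 0.1327, 0.3407]
eef_rot: [0.729, 0.684, -0.001, -0.0]
ft_force: [0.3, -0.2, -0.9]
width: 0.0606
grip_force: 25.0
```

>>> {"op": "move_arm", "data": {"steps": [{"dx":0,"dy":0,"dz":0,"spin":0},{"dx":0,"dy":0,"dz":0,"spin":0},{"dx":0,"dy":0,"dz":0,"spin":0}]}}

```text
time: 16.05
ee_pos: [0.6472, 0.1317, 0.3414]
eef_rot: [0.729, 0.684, -0.001, -0.0]
ft_force: [-0.5, -0.5, -1.5]
width: 0.0611
grip_force: 25.0
```

Run:
```python
from h import *
S=telemetry.read_state();print(S["time"],S["ee_pos"],S["joint_positions"].round(2),S["ft_force"],S["torque"])
s=cam("scene");X=S["ee_pos"]-[0,0,.164];print(proj(s,X),proj(s,[.6478,.1331,.108]))
cv2.imwrite("pics/f1.png",cv2.resize(s["img"][120:240,290:450],(800,600),interpolation=cv2.INTER_CUBIC)[:,:,::-1])
```

```text
16.05 [0.64716859 0.13168324 0.34138332] [ 0.27  0.56 -0.77  1.41  0.39  1.33 -0.58] [-0.52567971 -0.5497477  -1.50735581] [ 0.02384616 -0.09194904  0.00394998]
[362.2035143  171.65040191] [360.59044394 188.20843344]
```

View pics/f1.png

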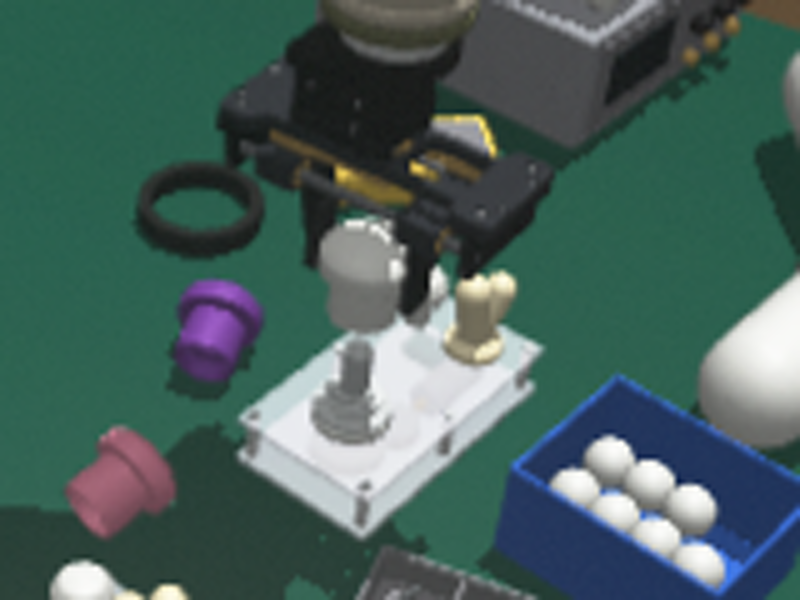

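The head hangs upright above the pin, whose tip shows at crop (356,340) and matches my estimate. I'll descend gently.

>>> {"op": "move_arm", "data": {"steps": [{"dx":0.08,"dy":0.06,"dz":1,"spin":0},{"dx":0,"dy":0,"dz":1.5,"spin":0},{"dx":0,"dy":0,"dz":1,"spin":0},{"dx":0,"dy":0,"dz":0.5,"spin":0},{"dx":0,"dy":0,"dz":0.4,"spin":0},{"dx":0,"dy":0,"dz":0.4,"spin":0},{"dx":0,"dy":0,"dz":0.4,"spin":0},{"dx":0,"dy":0,"dz":0,"spin":0}]}}

```text
time: 16.9
ee_pos: [0.6482, 0.1328, 0.2893]
eef_rot: [0.729, 0.684, -0.0, -0.0]
ft_force: [0.4, -0.5, -1.6]
width: 0.0614
grip_force: 25.0
```

>>> {"op": "move_arm", "data": {"steps": [{"dx":0,"dy":0,"dz":0.5,"spin":0},{"dx":0,"dy":0,"dz":0.5,"spin":0},{"dx":0,"dy":0,"dz":0.4,"spin":0},{"dx":0,"dy":0,"dz":0.2,"spin":0},{"dx":0,"dy":0,"dz":0,"spin":0}]}}

```text
time: 17.4
ee_pos: [0.6482, 0.1328, 0.2732]
eef_rot: [0.729, 0.684, -0.0, -0.0]
ft_force: [-0.7, -0.8, -1.5]
width: 0.0614
grip_force: 25.0
```

>>> {"op": "move_arm", "data": {"steps": [{"dx":0,"dy":0,"dz":0.15,"spin":0},{"dx":0,"dy":0,"dz":0.15,"spin":0},{"dx":0,"dy":0,"dz":0,"spin":0}]}}

```text
time: 17.7
ee_pos: [0.6483, 0.1329, 0.2712]
eef_rot: [0.729, 0.684, -0.0, 0.0]
ft_force: [-2.5, -1.8, 2.8]
width: 0.0615
grip_force: 25.0
```

Contact is felt at a TCP height of about 0.271. I'll preload slightly and turn anticlockwise.

>>> {"op": "move_arm", "data": {"steps": [{"dx":0,"dy":0,"dz":0.1,"spin":-0.08},{"dx":0,"dy":0,"dz":0,"spin":-0.08},{"dx":0,"dy":0,"dz":0,"spin":-0.08}]}}

```text
time: 18.0
ee_pos: [0.6483, 0.1331, 0.2715]
eef_rot: [0.641, 0.768, 0.0, 0.0]
ft_force: [-6.3, -3.5, 13.7]
width: 0.0614
grip_force: 25.0
```

>>> {"op": "move_arm", "data": {"steps": [{"dx":0,"dy":0,"dz":0,"spin":-0.08},{"dx":0,"dy":0,"dz":0,"spin":-0.08}]}}

```text
time: 18.2
ee_pos: [0.6484, 0.1332, 0.2717]
eef_rot: [0.577, 0.816, 0.0, 0.001]
ft_force: [-7.8, -4.0, 14.3]
width: 0.0607
grip_force: 25.0
```

>>> {"op": "move_arm", "data": {"steps": [{"dx":0,"dy":0,"dz":0,"spin":-0.08},{"dx":0,"dy":0,"dz":0,"spin":-0.08}]}}

```text
time: 18.4
ee_pos: [0.6483, 0.1331, 0.2712]
eef_rot: [0.51, 0.86, 0.0, 0.0]
ft_force: [-0.3, -0.8, -0.7]
width: 0.0609
grip_force: 25.0
```

The force vanished, so it dropped. I'll follow it down.

>>> {"op": "move_arm", "data": {"steps": [{"dx":0,"dy":0,"dz":0.15,"spin":0},{"dx":0,"dy":0,"dz":0.15,"spin":0},{"dx":0,"dy":0,"dz":0.1,"spin":0},{"dx":0,"dy":0,"dz":0,"spin":0}]}}

```text
time: 18.8
ee_pos: [0.6484, 0.1331, 0.2664]
eef_rot: [0.512, 0.859, 0.0, 0.0]
ft_force: [-3.5, -2.5, 7.2]
width: 0.061
grip_force: 25.0
```

It is down 5 mm, in the thread start. Turning clockwise now, sinking about 3 mm/rad.

>>> {"op": "move_arm", "data": {"steps": [{"dx":0,"dy":0,"dz":0.03,"spin":0.1},{"dx":0,"dy":0,"dz":0.03,"spin":0.1},{"dx":0,"dy":0,"dz":0.03,"spin":0.1},{"dx":0,"dy":0,"dz":0.03,"spin":0.1}]}}

```text
time: 19.2
ee_pos: [0.6485, 0.1326, 0.2652]
eef_rot: [0.674, 0.738, -0.0, 0.001]
ft_force: [-3.7, -3.2, 8.3]
width: 0.0611
grip_force: 25.0
```

>>> {"op": "move_arm", "data": {"steps": [{"dx":0,"dy":0,"dz":0.03,"spin":0.1},{"dx":0,"dy":0,"dz":0.03,"spin":0.1},{"dx":0,"dy":0,"dz":0.03,"spin":0.1},{"dx":0,"dy":0,"dz":0.03,"spin":0.1},{"dx":0,"dy":0,"dz":0.03,"spin":0.1},{"dx":0,"dy":0,"dz":0.03,"spin":0.1}]}}

```text
time: 19.8
ee_pos: [0.6481, 0.1327, 0.2634]
eef_rot: [0.862, 0.506, -0.0, 0.0]
ft_force: [-6.8, -4.2, 9.8]
width: 0.0615
grip_force: 25.0
```

Run:
```python
from h import *
S=telemetry.read_state();print(S["time"],S["ee_pos"],S["joint_positions"].round(2),S["ft_force"].round(1),S["torque"].round(3))
```

```text
19.8 [0.64811157 0.13272019 0.26338742] [ 0.2   0.61 -0.66  1.48  0.39  1.18 -1.03] [-6.8 -4.2  9.8] [-0.809  1.345  0.085]
```

It sank 3.0 mm over 1 rad, so it is on the thread. The last joint needs more room, so I'll release, turn back 1.5 rad and regrip.

>>> {"op": "move_arm", "data": {"steps": [{"dx":0,"dy":0,"dz":0,"spin":0},{"dx":0,"dy":0,"dz":0,"spin":0},{"dx":0,"dy":0,"dz":0,"spin":0},{"dx":0,"dy":0,"dz":0,"spin":0},{"dx":0,"dy":0,"dz":0,"spin":0}], "claw": 8.7}}

```text
time: 20.3
ee_pos: [0.6483, 0.133, 0.2625]
eef_rot: [0.861, 0.509, -0.0, -0.0]
ft_force: [-0.1, -0.2, 0.0]
width: 0.0857
grip_force: 0.0
```

>>> {"op": "move_arm", "data": {"steps": [{"dx":0,"dy":0,"dz":0,"spin":-0.14},{"dx":0,"dy":0,"dz":0,"spin":-0.14},{"dx":0,"dy":0,"dz":0,"spin":-0.14},{"dx":0,"dy":0,"dz":0,"spin":-0.14},{"dx":0,"dy":0,"dz":0,"spin":-0.14},{"dx":0,"dy":0,"dz":0,"spin":-0.14},{"dx":0,"dy":0,"dz":0,"spin":-0.14},{"dx":0,"dy":0,"dz":0,"spin":-0.14},{"dx":0,"dy":0,"dz":0,"spin":-0.14},{"dx":0,"dy":0,"dz":0,"spin":-0.14},{"dx":0,"dy":0,"dz":0,"spin":-0.14},{"dx":0,"dy":0,"dz":0,"spin":0}]}}

```text
time: 21.5
ee_pos: [0.6484, 0.1327, 0.2624]
eef_rot: [0.263, 0.965, 0.0, -0.0]
ft_force: [0.6, 0.1, -0.2]
width: 0.0868
grip_force: 0.0
```

Run:
```python
from h import *
S=telemetry.read_state();print(S["time"],S["ee_pos"],S["joint_positions"].round(2),S["ft_force"].round(1),S["torque"].round(3),Ro.from_quat(S["eef_rot"]).as_matrix().round(3))
```

```text
21.5 [0.64836098 0.13268634 0.26244988] [ 0.37  0.72 -0.94  1.47  0.59  1.26  0.4 ] [ 0.6  0.1 -0.2] [ 0.027 -0.144 -0.012] [[-0.862  0.507 -0.   ]
 [ 0.507  0.862  0.   ]
 [ 0.001  0.    -1.   ]]
```

>>> {"op": "move_arm", "data": {"steps": [{"dx":0,"dy":0,"dz":0,"spin":0},{"dx":0,"dy":0,"dz":0,"spin":0},{"dx":0,"dy":0,"dz":0,"spin":0},{"dx":0,"dy":0,"dz":0,"spin":0},{"dx":0,"dy":0,"dz":0,"spin":0},{"dx":0,"dy":0,"dz":0,"spin":0}], "claw": 5.5, "squeeze": 40}}

```text
time: 22.1
ee_pos: [0.6483, 0.133, 0.2628]
eef_rot: [0.264, 0.965, 0.0, 0.0]
ft_force: [0.1, 0.1, 0.4]
width: 0.0609
grip_force: 40.0
```

>>> {"op": "move_arm", "data": {"steps": [{"dx":0,"dy":0,"dz":0.06,"spin":0.1},{"dx":0,"dy":0,"dz":0.04,"spin":0.1},{"dx":0,"dy":0,"dz":0.03,"spin":0.1},{"dx":0,"dy":0,"dz":0.03,"spin":0.1},{"dx":0,"dy":0,"dz":0.03,"spin":0.1},{"dx":0,"dy":0,"dz":0.03,"spin":0.1},{"dx":0,"dy":0,"dz":0.02,"spin":0.1},{"dx":0,"dy":0,"dz":0,"spin":0.1}]}}

```text
time: 22.9
ee_pos: [0.6482, 0.1329, 0.2604]
eef_rot: [0.62, 0.784, -0.0, 0.0]
ft_force: [-0.3, -0.2, 1.6]
width: 0.0611
grip_force: 40.0
```

Run:
```python
from h import *
S=telemetry.read_state();print(S["time"],S["ee_pos"],S["joint_positions"].round(2),S["ft_force"].round(1),S["torque"].round(3))
```

```text
22.9 [0.64820708 0.13289284 0.26043878] [ 0.29  0.66 -0.8   1.48  0.48  1.21 -0.35] [-0.3 -0.2  1.6] [-0.094 -0.04   0.033]
```

>>> {"op": "move_arm", "data": {"steps": [{"dx":0,"dy":0,"dz":0.02,"spin":0.1},{"dx":0,"dy":0,"dz":0.02,"spin":0.1},{"dx":0,"dy":0,"dz":0.02,"spin":0.1},{"dx":0,"dy":0,"dz":0,"spin":0.1}]}}

```text
time: 23.3
ee_pos: [0.6483, 0.1331, 0.2604]
eef_rot: [0.764, 0.646, 0.0, 0.0]
ft_force: [-1.1, -0.8, 4.9]
width: 0.061
grip_force: 40.0
```

```bash
cat > st.py <<'E'
from h import *
S=telemetry.read_state();T=Ro.from_quat(S["eef_rot"]).as_matrix();print(S["time"],S["ee_pos"].round(4),"j7",S["joint_positions"][6].round(3),S["ft_force"].round(1),S["torque"].round(3),"yaw",np.arctan2(T[1,0],T[0,0]).round(3),S["width"])
E
python3 st.py
```

```text
23.3 [0.6483 0.1331 0.2604] j7 -0.715 [-1.1 -0.8  4.9] [-0.081  0.328  0.115] yaw 1.404 0.06100771548159736
```

>>> {"op": "move_arm", "data": {"steps": [{"dx":0,"dy":0,"dz":0,"spin":0.08},{"dx":0,"dy":0,"dz":0,"spin":0.05},{"dx":0,"dy":0,"dz":0,"spin":0}]}}

```text
time: 23.6
ee_pos: [0.6481, 0.1333, 0.2604]
eef_rot: [0.803, 0.596, -0.0, 0.0]
ft_force: [-2.7, -0.7, 6.4]
width: 0.061
grip_force: 40.0
```

```bash
python3 st.py
```

```text
23.6 [0.6481 0.1333 0.2604] j7 -0.832 [-2.7 -0.7  6.4] [-0.161  0.659  0.078] yaw 1.278 0.060983252590198156
```

>>> {"op": "move_arm", "data": {"steps": [{"dx":0,"dy":0,"dz":0,"spin":0.05},{"dx":0,"dy":0,"dz":0,"spin":0.05},{"dx":0,"dy":0,"dz":0,"spin":0}]}}

```text
time: 23.9
ee_pos: [0.6481, 0.1333, 0.2603]
eef_rot: [0.831, 0.556, -0.0, 0.0]
ft_force: [-2.4, -0.5, 6.2]
width: 0.0611
grip_force: 40.0
```

```bash
python3 st.py
```

```text
23.9 [0.6481 0.1333 0.2603] j7 -0.924 [-2.4 -0.5  6.2] [-0.132  0.624  0.517] yaw 1.179 0.06113420398034939
```

The torque has risen to 0.52 N m at 2.43 rad. I'll add one small confirming nudge, then release.

>>> {"op": "move_arm", "data": {"steps": [{"dx":0,"dy":0,"dz":0,"spin":0.04},{"dx":0,"dy":0,"dz":0,"spin":0}]}}

```text
time: 24.1
ee_pos: [0.6481, 0.1333, 0.2603]
eef_rot: [0.842, 0.539, -0.0, 0.0]
ft_force: [-2.3, -1.5, 5.5]
width: 0.061
grip_force: 40.0
```

```bash
python3 st.py
```

```text
24.1 [0.6481 0.1333 0.2603] j7 -0.96 [-2.3 -1.5  5.5] [-0.223  0.607  0.884] yaw 1.14 0.06101649509523584
```

>>> {"op": "move_arm", "data": {"steps": [{"dx":0,"dy":0,"dz":0,"spin":0},{"dx":0,"dy":0,"dz":0,"spin":0},{"dx":0,"dy":0,"dz":0,"spin":0},{"dx":0,"dy":0,"dz":0,"spin":0},{"dx":0,"dy":0,"dz":0,"spin":0},{"dx":0,"dy":0,"dz":-1,"spin":0},{"dx":0,"dy":0,"dz":-3,"spin":0},{"dx":0,"dy":0,"dz":-3,"spin":0},{"dx":0,"dy":0,"dz":-3,"spin":0},{"dx":0,"dy":0,"dz":-3,"spin":0},{"dx":0,"dy":0,"dz":0,"spin":0},{"dx":0,"dy":0,"dz":0,"spin":0}], "claw": 8.7}}

```text
time: 25.3
ee_pos: [0.6483, 0.1331, 0.3908]
eef_rot: [0.842, 0.539, 0.001, 0.0]
ft_force: [0.1, -0.2, -1.0]
width: 0.0872
grip_force: 0.0
```

Run:
```python
from h import *
import pickle
S=telemetry.read_state();print(S["time"],S["ee_pos"],S["width"],S["ft_force"].round(1))
s=cam("scene");s0=pickle.load(open("c0.pkl","rb"))["scene"]
for Z in(.054,.097,.1145):print(Z,proj(s,[.6481,.133,Z]).round(1))
g=s["img"].astype(int);m=((g.max(2)-g.min(2)<40)&(g.min(2)>120))
for v in range(170,215,3):
    u=np.where(m[v,335:390])[0]+335;print(v,(u[0],u[-1],len(u)) if len(u) else 0)
# bystanders: colour mask centroids before/after
for n,f in(("purple",lambda g:(g[...,2]-g[...,1]>40)&(g[...,0]-g[...,1]>20)),("pink",lambda g:(g[...,0]-g[...,1]>50)&(g[...,2]-g[...,1]>10)&(g[...,0]>g[...,2]+20))):
    for im in(s0["img"],s["img"]):
        k,l,st,ce=cv2.connectedComponentsWithStats(f(im.astype(int)).astype(np.uint8));print(n,[ce[i].round(0) for i in range(1,k) if st[i,4]>60])
```

```text
25.3 [0.64825898 0.13308261 0.39083281] 0.08717750500921985 [ 0.1 -0.2 -1. ]
0.054 [359.2 200.4]
0.097 [360.3 190.8]
0.1145 [360.8 186.8]
170 0
173 (np.int64(375), np.int64(377), 3)
176 (np.int64(369), np.int64(389), 18)
179 (np.int64(371), np.int64(389), 16)
182 (np.int64(365), np.int64(380), 11)
185 (np.int64(355), np.int64(389), 28)
188 (np.int64(353), np.int64(387), 29)
191 (np.int64(353), np.int64(389), 30)
194 (np.int64(349), np.int64(389), 39)
197 (np.int64(345), np.int64(389), 32)
200 (np.int64(341), np.int64(389), 36)
203 (np.int64(338), np.int64(389), 38)
206 (np.int64(341), np.int64(386), 39)
209 (np.int64(341), np.int64(382), 40)
212 (np.int64(339), np.int64(379), 41)
purple [array([333., 183.]), array([246., 203.]), array([270., 224.])]
purple [array([333., 185.]), array([246., 203.]), array([270., 224.])]
pink [array([313., 215.])]
pink [array([313., 215.])]
```

The head is seated, the gripper is clear and the bystanders are undisturbed, so I'm handing it in.

```bash
python3 -c "
from bench import job
print(job.close_job())"
```

```text
the job is handed in; nothing more can be done
None
```

The head was stood upright and released, retaken from above, dropped into the thread start and screwed clockwise 2.47 rad until its skirt was on the flange at 0.88 N m, with one release and regrip partway; it was then let go and the job handed in at about 25 s. The pink and purple look-alikes had not visibly moved, and I did not check the other bystanders individually.

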